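Run a tin into the opening aid and take its cap off, whichever way it turns

TASK

One square tin stands on the rollers of the opening aid: push it along the rollers until it is fully home against the end wall of the bay, which keeps it from turning. Its twist cap may loosen either way, so feel which way it goes, turn it until it is free, lift it straight off and finish while holding the cap steady in the gripper, at least 5 cm above where it sat, with the tin left home in the bay. Leave the other tin on the parking shelf with its cap on, and everything else around, where it is.

Things in the scene. Friction and masses are not known exactly. Their poses are not given: they have to be found in the camera images.
- station: The opening aid, fixed: wooden base with white rails, 106 x 294 mm. Origin on the worktop under the lane's centre line; y axis along the lane: entrance at y = +152 mm, bay at the -y end (push towards -y). Free rollers, tops 28 mm up, carry the tin all the way. Rails 84 mm apart, 46 mm high, narrowing to the bay: 79 mm wide, walls 62 mm high; end wall 74 mm high, inner face at y = -130 mm.
- bay_home (a point): Where the centre of the tin's underside lies when it is fully home in the bay: in station axes (0, -92, 28) mm. Axes as the station's.
- shelf_spot (a point): Middle of the top of the wooden parking shelf on the station's far (+x) side, in station axes (101, 0, 28) mm. The shelf is 92 mm wide, 200 mm long.
- tin_a: Square metal tin, paper band, 76 x 76 x 72 mm, about 0.6 kg; it carries cap_a. Origin: centre of the underside, z up, axes along its sides. This tin or tin_b stands on the rollers, axes about as the station's, the other on the shelf; they look alike. The 16 mm neck is a bayonet thread: on one tin the cap loosens anticlockwise (from above), on the other clockwise; it cannot be seen which.
- tin_b: As tin_a; it carries cap_b.
- cap_a: Grey twist cap of tin_a, 56 mm wide, with a raised grip bar on top, 48 mm long (cap's x axis), 14 thick, 20 high. Origin on its axis at the lower rim, 74 mm above the tin's underside; flat top at 19, bar top at 38 mm. Bar starts along the tin's x within 0.1 rad. Free after 0.75 rad (0.85 to 2.0 will do) without rising; wrong way: hard stop within 0.2 rad (free way: < 0.1 N m)..
- cap_b: As cap_a, on tin_b. Locked, a cap has 1.5 mm of play upwards.
- milk: Milk carton, 66 x 100 x 182 mm, standing at the back; origin: centre of the underside. Bystander.
- tumbler: Glass tumbler upside down, 69 mm across, 100 mm high, at the back; origin: centre of the underside. Bystander.
- water: Water bottle, 65 mm across, 207 mm high, at the back; origin: centre of the underside. Bystander.
- cup: Small coffee cup, 90 x 58 x 56 mm, at the back; origin: centre of the underside. Bystander.
- stopper: Bottle stopper standing on its steel head, 22 mm across, 32 mm high, near the front left; origin: centre of the underside. Bystander.
- matches: Matchbox lying flat, 36 x 53 x 15 mm, near the front right; origin: centre of the underside. Bystander.
There are look-alikes about, which are no part of the job. What is shaped like the cap_b but orange or red is not meant.

How it is judged:
On the way, in this order (a step that is already met when the one before it is completed fails the run):
1. the tin from the rollers is fully home in the bay with its cap still on ((((horizontal distance between tin_a and bay_home below 0.008 m and z of tin_a in the frame of bay_home between -0.006 and 0.006 m and angle between tin_a's own z axis and vertical below 0.06 rad) and z of cap_a in the frame of tin_a below 0.078 m) or ((horizontal distance between tin_b and bay_home below 0.008 m and z of tin_b in the frame of bay_home between -0.006 and 0.006 m and angle between tin_b's own z axis and vertical below 0.06 rad) and z of cap_b in the frame of tin_b below 0.078 m))), for 0.2 s.
2. its cap is off the neck while the tin stays home ((((horizontal distance between tin_a and bay_home below 0.008 m and z of tin_a in the frame of bay_home between -0.006 and 0.006 m and angle between tin_a's own z axis and vertical below 0.06 rad) and z of cap_a in the frame of tin_a above 0.095 m) or ((horizontal distance between tin_b and bay_home below 0.008 m and z of tin_b in the frame of bay_home between -0.006 and 0.006 m and angle between tin_b's own z axis and vertical below 0.06 rad) and z of cap_b in the frame of tin_b above 0.095 m))), for 0.1 s.
At the end, for the whole second after the job is handed in: The tin from the rollers is home in the bay (centre within 8 mm, upright); its cap is gripped, still, at least 45 mm above where it sat and touching neither tins, other cap nor station; the other tin is upright within 40 mm of where it stood, cap on ((((horizontal distance between tin_a and bay_home below 0.008 m and z of tin_a in the frame of bay_home between -0.006 and 0.006 m and angle between tin_a's own z axis and vertical below 0.06 rad) and z of cap_a in the frame of tin_a above 0.119 m and contact force between cap_a and the fingers above 1 N and linear speed of cap_a below 0.05 m/s and contact force between cap_a and tin_a below 0.1 N and contact force between cap_a and tin_b below 0.1 N and contact force between cap_a and cap_b below 0.1 N and contact force between cap_a and station below 0.1 N and (distance of tin_b from where it was at the start of the episode below 0.04 m and angle between tin_b's own z axis and vertical below 0.15 rad and z of cap_b in the frame of tin_b below 0.079 m and horizontal distance between cap_b and tin_b below 0.015 m)) or ((horizontal distance between tin_b and bay_home below 0.008 m and z of tin_b in the frame of bay_home between -0.006 and 0.006 m and angle between tin_b's own z axis and vertical below 0.06 rad) and z of cap_b in the frame of tin_b above 0.119 m and contact force between cap_b and the fingers above 1 N and linear speed of cap_b below 0.05 m/s and contact force between cap_b and tin_b below 0.1 N and contact force between cap_b and tin_a below 0.1 N and contact force between cap_b and cap_a below 0.1 N and contact force between cap_b and station below 0.1 N and (distance of tin_a from where it was at the start of the episode below 0.04 m and angle between tin_a's own z axis and vertical below 0.15 rad and z of cap_a in the frame of tin_a below 0.079 m and horizontal distance between cap_a and tin_a below 0.015 m)))); the arm keeps its last pose, push and grip.
It fails at once if a bystander is moved by more than 4 cm (distance of any of milk, tumbler, water, cup, stopper, matches from where it was at the start of the episode above 0.04 m).
It fails at once if a bystander is knocked over (angle between any of milk, tumbler, water, cup, stopper, matches's own z axis and vertical above 0.5 rad).
It fails at once if a tin is lifted or tipped over ((height (world z) of tin_a above 0.05 m or angle between tin_a's own z axis and vertical above 0.35 rad) or (height (world z) of tin_b above 0.05 m or angle between tin_b's own z axis and vertical above 0.35 rad)).
It fails at once if the tin on the parking shelf is shoved away (horizontal distance between each of tin_a, tin_b and shelf_spot above 0.1 m).
It also fails if it takes over 58 s, if anything falls off the work surface, if the arm or the gripper's body presses on something with over 40 N, if the wrist force passes 120 N, or if a joint passes its speed limit or range.

ROBOT

A 7-joint arm with a two-finger parallel gripper is mounted at the origin on a cart in front of the work surface, level with it; the furniture and walls round the work are solid. World frame = base frame: x ahead of the robot, y to its left, z up, the work surface at z = 0. Lengths are in m, angles in rad, forces in N, time in s.
With the tool pointing down it reaches from about 0.425 to 0.875 m from the base axis. Payload 8.4 kg.
Tool frame: the origin (TCP) lies between the finger pads; the fingertips stand 17 mm ahead of it and the grasp point (between the pads) lies 2 mm behind it; z points along the fingers, y is the line along which they close (so a half turn about z gives the same grasp; the last joint's range is limited). The gripper opens to 87 mm and grips with 3 to 60 N. Pads are 19 mm wide; open, the fingers measure 117 mm over their backs; the gripper's body (75 mm by 190 mm) begins 51 mm behind the grasp point.
Start: joints at [-1.349, 0.333, 0.04, 1.465, -0.013, 1.343, -0.059], TCP at [0.205, 0.617, 0.24] pointing down, gripper open.
Joint ranges: [-2.58, 2.58], [-0.38, 2.09], [-1.3, 1.39], [0.25, 2.4], [-1.5, 4.64], [0.08, 2.09], [-2.65, 2.65]. Speed limits (rad/s): [2.22, 2.22, 2.79, 2.79, 3.14, 3.14, 3.14].

INTERFACE

Orientations are given as [roll, pitch, yaw] about the fixed x, y, z axes, in that order (R = Rz(yaw) Ry(pitch) Rx(roll)).
In Python, from station import bot gives the robot as it stands.
- The arm moves only by the tool jog_arm, never from a script. Its argument "increments" is a list that holds one entry, the list of rows, each a list of 7 numbers: the finger opening in cm, from 0 to 8.7, then the shift along the tool's x, y, z in cm, then the turn, a rotation vector about the tool's x, y, z in rad. A call has 1 to 12 rows; each row is the pose to reach, as a shift and turn from the pose commanded when the call began, along the tool's axes at that moment; what a row does not reach only later rows make up. A row lasts 1/8 s, in which the tool goes at most 62.5 mm and 10.7 degrees, less where a joint would pass 70% of its speed; a pose out of reach is approached as far as the arm can. A call with a gripper value outside its range is refused whole. The fingers move at their own pace and stop on an object; "squeeze" is the grip in N (left out, the last holds). Time passes only in rows, so rows that repeat a pose let the fingers close. It gives the time, the measured TCP pose, the force, the opening and the grip force at its end, in the units of the state.
- bot.get_obs(): the state, without advancing time (a new reading comes with each control period).
- bot.get_image(name): name is "side" or "top"; returns a dict with "image" (480x640x3 uint8, blue, green, red), "range_z" (480x640 float32, m along the optical axis (not along the pixel's ray), 0 where there is no reading), "vfov" (degrees; the focal length in pixels is half the picture's height over the tangent of half this angle, whatever the lens; pixels are square), "cx", "cy" (the principal point, pixels), "R" (3x3) and "t" (3): a world point X has camera coordinates R X + t. Camera axes: x right, y down, z forward; pixel columns grow to the right and rows downward; lengths in m; the calibration is good to about 2 mm. A picture is of the moment at which its call begins.
- bot.job_done(): hands the job in; it is judged then, once.
Trained networks look in a picture, given as the dict that the camera call returned (one of the last four; its "shot" number tells which), for a name from the list of things; names that differ only in an ending like _2 or _b are one class to them, and where a whole thing is asked for, a point or a joint stands for the part that bears it (a point fixed in the world has none). Each returns a list of dicts, best first, with "conf" (0 to 1); they miss things now and then, are a little off and sometimes report something else, mostly with a low value. They report only what shows in the picture. A call takes as long as a camera call. They do not tell look-alikes from the thing itself.
- bot.recognise(picture, name): "point" ([x, y, z] in m, in world coordinates, good to about 4 mm: the middle of the surface that is visible of it).
- bot.masks_of(picture, name): "pixels" (480x640 bool, what is visible of it).
The state is a dict: "time": time; "q": joint angles; "joint_velocities": joint speeds; "tau": joint torques, N m; "tcp_pos": TCP position; "orientation": TCP orientation; "contact_force": force on the tool from outside, world axes, zero at the start; "torque": the same for the moment, N m; "grip_width": finger opening in m; "grip_force": force on a finger pad.
Only numpy, scipy, OpenCV 4.12 (cv2) and the standard library are available. Lean on these libraries where they do the work, as an engineer would, in place of code of your own. Each camera call takes 0.05 s, during which the arm holds its last target. There are 200 camera calls.

## Working session

There is one attempt and no reset: what is moved stays moved. The work goes in short steps, Python scripts to look and compute and a tool call to move; the robot and the scene stay as the last step left them, time stands still between calls to the robot, and variables do not carry over. Pictures are saved under pics/ and viewed, at most 10 in all, crops included, and the job is handed in when it is done.

Besides the shell and the picture viewer there is one more tool, called after "Request:" by a JSON object that holds its "method" and its "body", one argument or row to a line. jog_arm: Moves the arm, as the interface text tells. Its arguments: {"type":"object","properties":{"increments":{"type":"array","items":{"type":"array","items":{"type":"array","items":{"type":"number"}}}},"squeeze":{"type":"number"}},"required":["increments"]}

```bash
mkdir -p pics; ls
cat > h.py <<'E'
import numpy as np, cv2
from station import bot
def cloud(p):
    f=240/np.tan(np.radians(p["vfov"]/2)); z=p["range_z"]
    v,u=np.mgrid[:480,:640]
    c=np.stack([(u-p["cx"])/f*z,(v-p["cy"])/f*z,z],-1)
    w=(c-p["t"])@p["R"]; w[z==0]=np.nan
    return w
E
python3 - <<'E'
from h import *
o=bot.get_obs(); print({k:np.round(v,3) for k,v in o.items()})
for n in("top","side"):
    p=bot.get_image(n); cv2.imwrite(f"pics/{n}0.png",p["image"]); np.savez(f"{n}0.npz",**{k:v for k,v in p.items()})
    for m in("station","tin_a","cap_a","milk","tumbler","water","cup","stopper","matches"):
        print(n,m,[(np.round(d["point"],3).tolist(),round(d["conf"],2)) for d in bot.recognise(p,m)][:4])
E
```

```text
pics
{'time': np.float64(0.0), 'q': array([-1.349,  0.334,  0.04 ,  1.466, -0.013,  1.343, -0.059]), 'joint_velocities': array([ 0.001,  0.002,  0.002,  0.002,  0.001, -0.   ,  0.   ]), 'tau': array([ 1.0000e-03, -6.5639e+01,  1.3360e+00, -4.0378e+01, -6.0000e-02,
        4.5000e-02,  0.0000e+00]), 'tcp_pos': array([0.205, 0.616, 0.239]), 'orientation': array([-3.14 ,  0.   ,  2.821]), 'contact_force': array([-0.037,  0.517, -0.974]), 'torque': array([0.023, 0.031, 0.009]), 'grip_force': np.float64(0.0), 'grip_width': np.float64(0.087)}
top station [([0.48, 0.051, 0.029], 0.94)]
top tin_a [([0.445, 0.158, 0.101], 0.96), ([0.534, 0.115, 0.101], 0.9)]
top cap_a [([0.552, 0.114, 0.121], 0.97), ([0.542, 0.286, 0.017], 0.94), ([0.454, 0.293, 0.019], 0.77), ([0.449, 0.155, 0.122], 0.61)]
top milk [([0.701, 0.292, 0.115], 0.85)]
top tumbler [([0.712, 0.183, 0.076], 0.79)]
top water []
top cup []
top stopper [([0.371, 0.359, 0.029], 0.5), ([0.699, 0.292, 0.114], 0.5)]
top matches [([0.366, -0.119, 0.012], 0.96)]
side station [([0.465, 0.034, 0.028], 0.71), ([0.364, -0.126, 0.018], 0.22)]
side tin_a [([0.521, 0.086, 0.082], 0.66), ([0.421, 0.128, 0.082], 0.58), ([0.543, 0.107, 0.121], 0.38)]
side cap_a [([0.444, 0.153, 0.121], 0.89), ([0.449, 0.289, 0.02], 0.88), ([0.544, 0.108, 0.119], 0.87), ([0.536, 0.283, 0.016], 0.69)]
side milk [([0.702, 0.275, 0.112], 0.92)]
side tumbler [([0.707, 0.17, 0.064], 0.6)]
side water [([0.723, 0.053, 0.114], 0.88)]
side cup [([0.73, -0.059, 0.035], 0.84), ([0.462, 0.027, 0.03], 0.33), ([0.702, 0.273, 0.11], 0.24)]
side stopper []
side matches [([0.364, -0.127, 0.018], 0.93)]
```

View pics/top0.png

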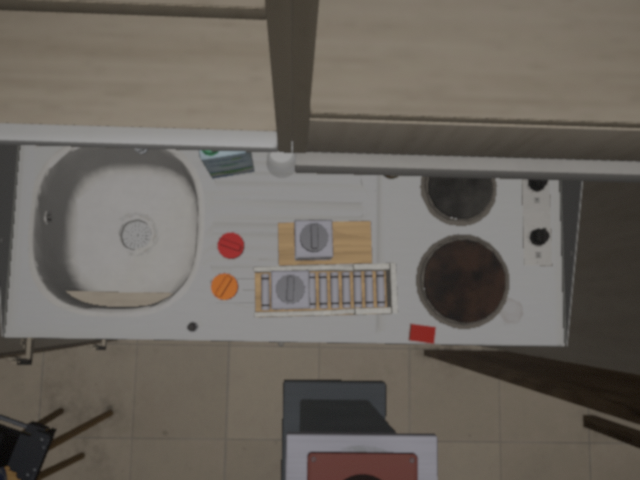

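View pics/side0.png

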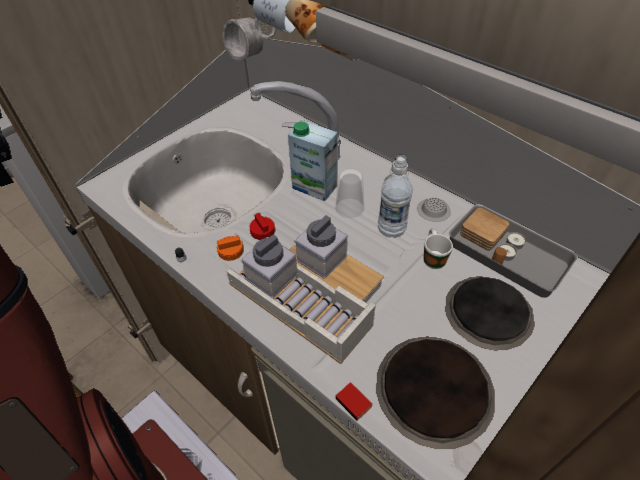

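Run:
```python
import numpy as np,cv2
import h
for n in("top","side"):
    p=dict(np.load(f"{n}0.npz")); w=h.cloud(p); X=w.reshape(-1,3)
    box=(X[:,0]>.35)&(X[:,0]<.62)&(X[:,1]>-.16)&(X[:,1]<.25)
    def rect(lo,hi,extra=True,nm=""):
        m=box&(X[:,2]>lo)&(X[:,2]<hi)&extra; P=X[m]
        if len(P)<20: print(n,nm,"few",len(P));return
        (c,s,a)=cv2.minAreaRect((P[:,:2]*1000).astype(np.float32))
        print(n,nm,len(P),np.round(c,1),np.round(s,1),round(a,1),"z med",np.round(np.median(P[:,2]),4))
    A=X[:,1]-0.155; 
    ra=np.hypot(X[:,0]-.449,X[:,1]-.155)<.045; rb=np.hypot(X[:,0]-.548,X[:,1]-.112)<.045
    for nm,r in(("A",ra),("B",rb)):
        rect(.128,.150,r,"bar"+nm); rect(.09,.103,(np.hypot(X[:,0]-.449,X[:,1]-.155)<.065) if nm=="A" else np.hypot(X[:,0]-.548,X[:,1]-.112)<.06,"tintop"+nm); rect(.115,.126,r,"captop"+nm)
    rect(.066,.080,True,"endwall"); rect(.054,.067,X[:,1]<.08,"baywalls"); rect(.040,.05,X[:,1]<.25,"rails"); rect(.02,.067,X[:,1]<.3,"allstation")
```

```text
top barA 177 [448.3 155.6] [46.2 13.5] 1.0 z med 0.1392
top tintopA 777 [461.2 156.9] [101.8  76.1] 1.3 z med 0.0992
top captopA 483 [449.1 156.5] [54.8 54.7] 1.0 z med 0.1206
top barB 180 [551.4 111.9] [48.2 15.8] 7.0 z med 0.1393
top tintopB 731 [551.7 111.3] [78.  76.8] 2.4 z med 0.0991
top captopB 451 [551.4 111.4] [54.7 55.2] 44.4 z med 0.1207
top endwall 362 [461.   41.8] [213.2 105.5] 87.1 z med 0.0733
top baywalls 482 [460.1  13.7] [115.9 127.3] 2.7 z med 0.0616
top rails 966 [457.8  91. ] [118.5 282.9] 2.5 z med 0.0455
top allstation 6730 [487.3  32.7] [398.8 237.5] 83.0 z med 0.0281
side barA 220 [447.6 157.7] [49.4 16.2] 0.4 z med 0.1387
side tintopA 664 [460.9 157.4] [104.7  78.6] 0.3 z med 0.099
side captopA 372 [445.5 157.4] [53.9 56.2] 19.3 z med 0.1208
side barB 194 [549.8 112.9] [47.5 15.1] 2.0 z med 0.1387
side tintopB 603 [550.2 113.1] [78.3 79.7] 3.2 z med 0.0991
side captopB 345 [547.4 112. ] [52.2 55.3] 20.6 z med 0.1206
side endwall 866 [498.1  65. ] [256.6 184.1] 89.0 z med 0.0732
side baywalls 783 [495.4  10.3] [189.8 137.3] 2.6 z med 0.0612
side rails 1299 [492.2  88.7] [190.7 294.6] 2.4 z med 0.0453
side allstation 7528 [488.   28.8] [389.5 230.6] 84.8 z med 0.0293
```

The top view shows the roller tin with a grey cap at (290,288) and the shelf tin at (315,238). The look-alike caps are red at (231,245) and orange at (225,286). The side view agrees: roller tin at (269,262), bay end at (345,315). The tin to push is the one on the rollers, at about (0.449, 0.156), with its lane running towards world -y. Next I'll fit the station and confirm the tin in one crop.

Run:
```python
import numpy as np,cv2
import h
for n in("top","side"):
    p=dict(np.load(f"{n}0.npz")); w=h.cloud(p); X=w.reshape(-1,3)
    R=lambda P,nm:print(n,nm,len(P),*[np.round(v,1) for v in cv2.minAreaRect((P[:,:2]*1000).astype(np.float32))])
    s=X[(X[:,0]>.38)&(X[:,0]<.52)&(X[:,1]>-.15)&(X[:,1]<.03)]
    R(s[(s[:,2]>.070)&(s[:,2]<.078)],"end"); R(s[(s[:,2]>.059)&(s[:,2]<.065)],"walls")
    r=X[(X[:,2]>.0435)&(X[:,2]<.0485)&(X[:,1]>-.02)&(X[:,1]<.23)]
    for a,b,nm in((.38,.415,"near"),(.48,.52,"far")):
        q=r[(r[:,0]>a)&(r[:,0]<b)]
        for y in np.arange(0,.22,.04):
            k=q[abs(q[:,1]-y)<.02]
            if len(k)>5: print(nm,round(y,2),len(k),np.round(1000*np.percentile(k[:,0],[3,50,97]),1))
p=cv2.imread("pics/side0.png")[190:370,200:400]
cv2.imwrite("pics/crop.png",cv2.resize(p,(667,600),interpolation=3))
```

```text
top end 276 [457.4 -55.3] [102.4  12.3] 2.7
top walls 372 [455.1 -13.1] [103.4  74.6] 1.7
near 0.04 55 [402.3 407.  413. ]
near 0.08 69 [399.5 403.8 408.2]
near 0.12 59 [398.7 403.  407.5]
near 0.16 70 [396.  400.3 404.6]
near 0.2 72 [393.2 399.3 403.9]
far 0.04 61 [493.7 498.1 502.7]
far 0.08 70 [492.9 497.6 502. ]
far 0.12 70 [492.  496.8 513.2]
far 0.16 56 [491.2 495.4 499. ]
far 0.2 62 [488.1 492.9 497.3]
side end 357 [455.4 -53.5] [103.2  12.6] 2.6
side walls 512 [454.3 -16.8] [105.2  86.1] 2.4
near 0.0 22 [401.2 402.2 403.6]
near 0.04 71 [400.5 405.2 410.5]
near 0.08 91 [397.7 402.6 408.1]
near 0.12 101 [396.6 401.9 412.1]
near 0.16 96 [395.  399.9 410.7]
near 0.2 79 [392.9 397.5 409. ]
far 0.0 24 [492.3 493.7 495.3]
far 0.04 67 [492.  495.6 501.2]
far 0.08 92 [491.3 497.2 514.8]
far 0.12 76 [484.3 497.1 513.8]
```

View pics/crop.png

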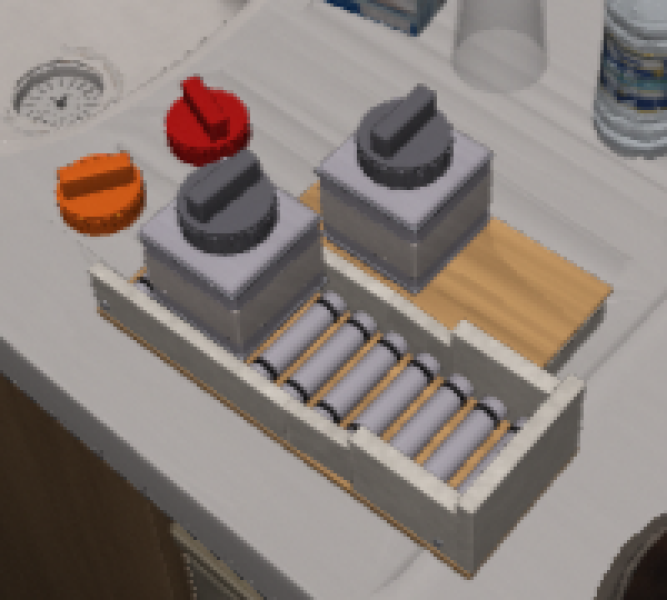

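Crop: the grey-capped tin at crop (225,265) stands between the rails on the rollers and is the one to push. The other grey-capped tin (405,190) is on the shelf, and the orange and red caps are look-alikes. The bay is at the lower right. The station yaw is about 0.042, which puts bay_home near (0.4546, -0.0105).

```bash
cat >> h.py <<'E'
from scipy.spatial.transform import Rotation as Ro
def to(x,y,z,yaw):
    o=bot.get_obs(); R0=Ro.from_euler("xyz",o["orientation"]); T=Ro.from_euler("xyz",[np.pi,0,yaw])
    print("pos",np.round(o["tcp_pos"],4),"rpy",np.round(o["orientation"],3),"q",np.round(o["q"],2))
    print("shift cm",np.round(100*R0.inv().apply(np.array([x,y,z])-o["tcp_pos"]),2),"rot",np.round((R0.inv()*T).as_rotvec(),3))
E
python3 -c "
from h import *
to(.4485,.1565,.20,.012+np.pi)"
```

```text
pos [0.205  0.6168 0.2395] rpy [-3.142  0.     2.821] q [-1.35  0.33  0.04  1.47 -0.01  1.34 -0.06]
shift cm [-37.63 -36.     3.96] rot [-0.     0.    -0.333]
```

Request:
{"method": "jog_arm", "body": {
  "increments": [
    [[4.0,-4,-4,0,0,0,-0.05],[4.0,-8,-8,0,0,0,-0.1],[4.0,-12,-12,0,0,0,-0.15],[4.0,-16,-16,0,0,0,-0.2],[4.0,-20,-20,0,0,0,-0.25],[4.0,-24,-24,0,0,0,-0.3],[4.0,-28,-28,0,0,0,-0.33],[4.0,-32,-32,0,0,0,-0.33],[4.0,-35,-35,1,0,0,-0.33],[4.0,-37.6,-36,3,0,0,-0.333],[4.0,-37.6,-36,4,0,0,-0.333],[4.0,-37.6,-36,4,0,0,-0.333]]
  ],
  "squeeze": 25
}}

```text
time: 2.5
tcp_pos: [0.4474, 0.157, 0.199]
orientation: [-3.141, -0.001, -3.129]
contact_force: [-0.2, 1.2, 0.3]
grip_width: 0.04
grip_force: 0.0
```

```bash
python3 -c "
from h import *
to(.4485,.1565,.1405,.012+np.pi)
o=bot.get_obs();print(o['time'],o['contact_force'],o['torque'],o['grip_width'])
p=bot.get_image('side');cv2.imwrite('pics/s1.png',cv2.resize(p['image'][180:360,180:400],(733,600)))"
```

```text
pos [0.4474 0.157  0.199 ] rpy [-3.141e+00 -1.000e-03 -3.129e+00] q [-0.85 -0.01  0.42  1.95  0.01  1.21  1.15]
shift cm [-0.11 -0.05  5.85] rot [-0.001 -0.001  0.001]
2.5 [-0.23464717  1.21145626  0.26132904] [ 0.05221351  0.02605365 -0.02127109] 0.03996173626090174
```

View pics/s1.png

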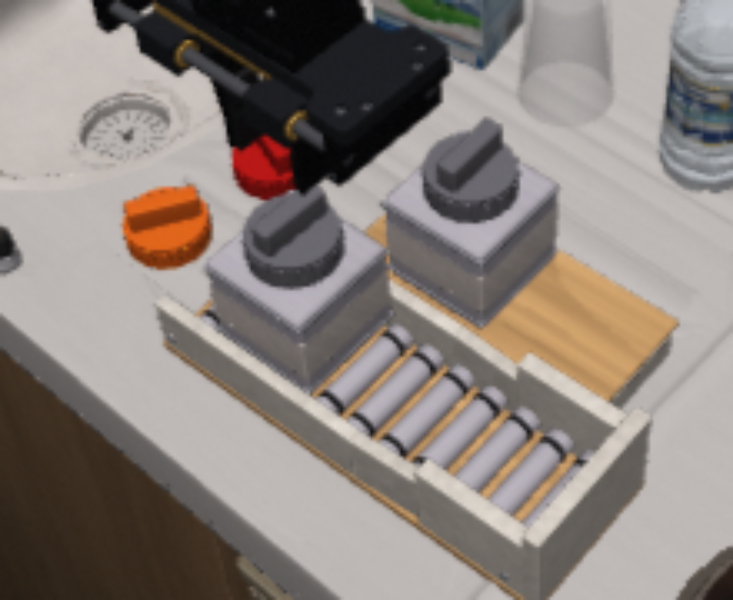

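The gripper (crop ~(290,150)) hangs right above the roller tin's cap at (290,235), with its fingers straddling the bar. I'll lower it and grip.

Request:
{"method": "jog_arm", "body": {
  "increments": [
    [[4.0,0,0,2,0,0,0],[4.0,0,0,4,0,0,0],[4.0,0,0,5,0,0,0],[4.0,-0.1,0,5.6,0,0,0],[4.0,-0.1,0,5.8,0,0,0],[4.0,-0.1,0,5.8,0,0,0],[0.5,-0.1,0,5.8,0,0,0],[0.5,-0.1,0,5.8,0,0,0],[0.5,-0.1,0,5.8,0,0,0],[0.5,-0.1,0,5.8,0,0,0],[0.5,-0.1,0,5.8,0,0,0],[0.5,-0.1,0,5.8,0,0,0]]
  ],
  "squeeze": 25
}}

```text
time: 4.05
tcp_pos: [0.4493, 0.1567, 0.1417]
orientation: [3.142, 0.0, -3.129]
contact_force: [0.0, 0.6, 1.0]
grip_width: 0.0136
grip_force: 25.0
```

```bash
python3 -c "
from h import *
to(.4546,-.0105,.1405,.042+np.pi)
o=bot.get_obs();print(o['time'],o['contact_force'],o['torque'],o['grip_width'],o['grip_force'])"
```

```text
pos [0.4493 0.1567 0.1417] rpy [ 3.142  0.    -3.129] q [-0.84  0.05  0.43  2.02 -0.02  1.08  1.18]
shift cm [ -0.32 -16.72   0.12] rot [ 0.    0.   -0.03]
4.05 [0.01174439 0.57932156 0.98976503] [0.08495444 0.07411722 0.01170283] 0.013619112173072365 24.989579021930695
```

Request:
{"method": "jog_arm", "body": {
  "increments": [
    [[0.5,0,-1,0,0,0,0],[0.5,0,-2,0,0,0,0],[0.5,-0.1,-3.2,0,0,0,0],[0.5,-0.1,-4.4,0,0,0,0],[0.5,-0.1,-5.6,0,0,0,0],[0.5,-0.1,-6.8,0,0,0,0],[0.5,-0.2,-8,0,0,0,0],[0.5,-0.2,-9.2,0,0,0,0],[0.5,-0.2,-10.4,0,0,0,0],[0.5,-0.2,-11.5,0,0,0,0],[0.5,-0.2,-12,0,0,0,0],[0.5,-0.2,-12,0,0,0,0]]
  ]
}}

```text
time: 5.55
tcp_pos: [0.4528, 0.0362, 0.1416]
orientation: [-3.141, 0.0, -3.13]
contact_force: [1.7, -0.3, 4.2]
grip_width: 0.0136
grip_force: 25.0
```

```bash
python3 -c "
from h import *
to(.4546,-.0105,.1405,.042+np.pi)
o=bot.get_obs();print(o['time'],o['contact_force'],o['torque'],o['grip_width'],o['grip_force'])
for n in('top','side'):
  p=bot.get_image(n); X=cloud(p).reshape(-1,3)
  P=X[(abs(X[:,0]-.454)<.06)&(abs(X[:,1]-.04)<.06)&(X[:,2]>.093)&(X[:,2]<.103)]
  print(len(P),cv2.minAreaRect((P[:,:2]*1000).astype(np.float32)))"
```

```text
pos [0.4528 0.0362 0.1416] rpy [-3.141  0.    -3.13 ] q [-0.71 -0.01  0.54  2.07  0.    1.08  1.41]
shift cm [-0.12 -4.67  0.11] rot [-0.    0.   -0.03]
5.55 [ 1.68523331 -0.27561665  4.20770886] [-0.12884148 -0.38317459 -0.00763624] 0.013641454778554598 24.990320205688477
86 ((445.7502136230469, 69.92735290527344), (63.705291748046875, 6.055700778961182), 0.6207175254821777)
579 ((446.7264404296875, 37.02439880371094), (66.03807830810547, 76.4970932006836), 2.032590627670288)
```

Request:
{"method": "jog_arm", "body": {
  "increments": [
    [[0.5,0,-0.7,0,0,0,0],[0.5,0,-1.4,0,0,0,0],[0.5,0,-2.1,0,0,0,0],[0.5,-0.1,-2.8,0,0,0,-0.01],[0.5,-0.1,-3.4,0,0,0,-0.01],[0.5,-0.1,-3.9,0,0,0,-0.02],[0.5,-0.1,-4.3,0,0,0,-0.02],[0.5,-0.1,-4.3,0,0,0,-0.02]]
  ]
}}

```text
time: 6.65
tcp_pos: [0.4544, -0.0068, 0.1416]
orientation: [-3.141, 0.0, -3.11]
contact_force: [2.8, -0.2, 4.4]
grip_width: 0.0137
grip_force: 25.0
```

Request:
{"method": "jog_arm", "body": {
  "increments": [
    [[0.5,0,-0.1,0,0,0,0],[0.5,0,-0.2,0,0,0,0],[0.5,0,-0.3,0,0,0,0],[0.5,0,-0.4,0,0,0,0],[0.5,0,-0.4,0,0,0,0]]
  ]
}}

```text
time: 7.28
tcp_pos: [0.4545, -0.0103, 0.1416]
orientation: [-3.142, 0.0, -3.109]
contact_force: [3.7, 0.5, 5.0]
grip_width: 0.014
grip_force: 25.0
```

```bash
python3 -c "
from h import *
to(.4546,-.0105,.1405,.042+np.pi)
o=bot.get_obs();print(o['time'],o['contact_force'],o['torque'],o['grip_width'],o['grip_force'])
for n in('top','side'):
  p=bot.get_image(n); X=cloud(p).reshape(-1,3)
  P=X[(abs(X[:,0]-.454)<.06)&(abs(X[:,1]+.01)<.06)&(X[:,2]>.093)&(X[:,2]<.103)]
  print(len(P),cv2.minAreaRect((P[:,:2]*1000).astype(np.float32)))
cv2.imwrite('pics/s2.png',cv2.resize(p['image'][200:360,220:420],(750,600)))"
```

```text
pos [ 0.4545 -0.0103  0.1416] rpy [-3.142  0.    -3.109] q [-0.66 -0.01  0.59  2.07  0.    1.08  1.53]
shift cm [-0.01 -0.02  0.11] rot [-0.    0.   -0.01]
7.275 [3.70633801 0.5115299  5.00618507] [ 0.14652654 -0.79500177 -0.02162975] 0.013960552681090909 24.990555346012115
139 ((447.9963684082031, 3.960071563720703), (61.74420166015625, 46.21829605102539), 1.0253937244415283)
640 ((449.4331359863281, -9.845191955566406), (67.60389709472656, 76.79537963867188), 2.7903921604156494)
```

View pics/s2.png

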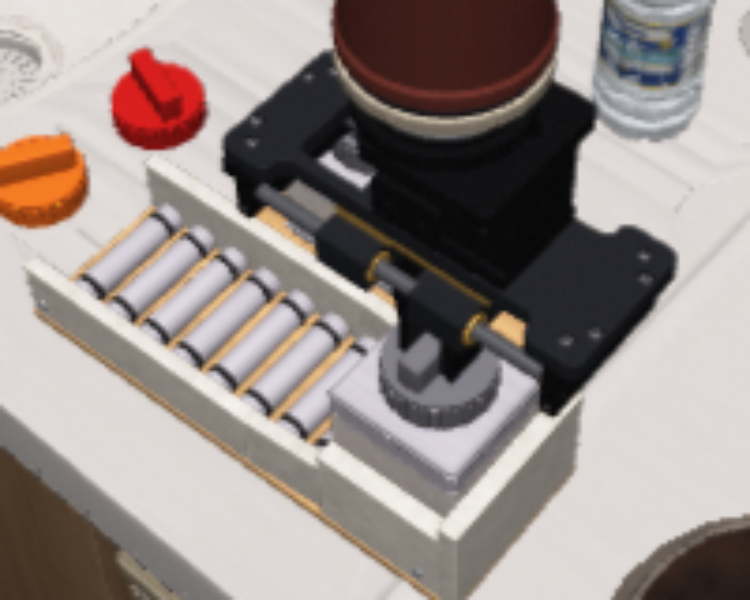

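The tin (435,420) sits in the bay almost against the end wall, with the cap still gripped. I'll push in 1 mm steps until the force rises.

Request:
{"method": "jog_arm", "body": {
  "increments": [
    [[0.5,0,-0.1,0,0,0,0],[0.5,0,-0.1,0,0,0,0]]
  ]
}}

```text
time: 7.62
tcp_pos: [0.4545, -0.011, 0.1416]
orientation: [3.141, 0.0, -3.109]
contact_force: [2.9, 2.1, 5.0]
grip_width: 0.0134
grip_force: 25.0
```

Request:
{"method": "jog_arm", "body": {
  "increments": [
    [[0.5,0,-0.1,0,0,0,0],[0.5,0,-0.1,0,0,0,0]]
  ]
}}

```text
time: 7.88
tcp_pos: [0.4544, -0.0112, 0.1417]
orientation: [3.14, 0.0, -3.109]
contact_force: [2.4, 4.4, 5.3]
grip_width: 0.0138
grip_force: 25.0
```

Request:
{"method": "jog_arm", "body": {
  "increments": [
    [[0.5,0,-0.1,0,0,0,0],[0.5,0,-0.1,0,0,0,0]]
  ]
}}

```text
time: 8.12
tcp_pos: [0.4544, -0.0115, 0.1417]
orientation: [3.139, 0.0, -3.108]
contact_force: [1.4, 6.7, 6.2]
grip_width: 0.0137
grip_force: 25.0
```

The wall contact is firm, so the tin is home. I'll relax the push slightly and feel clockwise (+tool z) in small steps.

Request:
{"method": "jog_arm", "body": {
  "increments": [
    [[0.5,0,0.1,0,0,0,0],[0.5,0,0.2,0,0,0,0],[0.5,0,0.2,0,0,0,0.04],[0.5,0,0.2,0,0,0,0.08],[0.5,0,0.2,0,0,0,0.12],[0.5,0,0.2,0,0,0,0.12]]
  ],
  "squeeze": 30
}}

```text
time: 8.88
tcp_pos: [0.4543, -0.0111, 0.1416]
orientation: [3.141, -0.0, 3.054]
contact_force: [2.3, 1.2, 6.1]
grip_width: 0.0138
grip_force: 30.0
```

```bash
python3 -c "
from h import *
o=bot.get_obs();print(o['time'],o['tcp_pos'],o['orientation'],o['contact_force'],o['torque'],o['q'])"
```

```text
8.875 [ 0.45434059 -0.01106016  0.14162041] [ 3.14143712e+00 -1.92913356e-04  3.05357064e+00] [2.30921471 1.23679915 6.14900525] [ 0.34091602 -0.50324355 -0.0896467 ] [-0.65992011 -0.00770688  0.59240651  2.06903985  0.00467322  1.0791175
  1.41303997]
```

Request:
{"method": "jog_arm", "body": {
  "increments": [
    [[0.5,0,0,0,0,0,0.04],[0.5,0,0,0,0,0,0.08],[0.5,0,0,0,0,0,0.12],[0.5,0,0,0,0,0,0.12]]
  ]
}}

```text
time: 9.38
tcp_pos: [0.4542, -0.0111, 0.1416]
orientation: [3.142, -0.0, 2.934]
contact_force: [1.4, 1.1, 7.4]
grip_width: 0.0139
grip_force: 30.0
```

```bash
python3 -c "
from h import *
o=bot.get_obs();print(o['time'],o['tcp_pos'],o['orientation'],o['contact_force'],o['torque'],o['q'])"
```

```text
9.375 [ 0.45422431 -0.01114186  0.14162179] [ 3.14159159e+00 -4.38671864e-04  2.93354578e+00] [1.35828919 1.13124576 7.37247339] [ 0.21656999 -0.325666   -0.05907428] [-0.65928594 -0.00775005  0.59185978  2.06907367  0.0047676   1.0793774
  1.29305784]
```

At 0.24 rad the torque is still under 0.1 N m, so there's no stop and clockwise looks like the free way. I'll continue in that direction.

Request:
{"method": "jog_arm", "body": {
  "increments": [
    [[0.5,0,0,0,0,0,0.06],[0.5,0,0,0,0,0,0.12],[0.5,0,0,0,0,0,0.18],[0.5,0,0,0,0,0,0.24],[0.5,0,0,0,0,0,0.24]]
  ]
}}

```text
time: 10.0
tcp_pos: [0.4541, -0.011, 0.1416]
orientation: [-3.142, -0.001, 2.693]
contact_force: [0.1, 1.3, 7.8]
grip_width: 0.0133
grip_force: 30.0
```

```bash
python3 -c "
from h import *
o=bot.get_obs();print(o['time'],o['tcp_pos'],o['orientation'],o['contact_force'],o['torque'],o['q'])
for n in('top','side'):
  p=bot.get_image(n); X=cloud(p).reshape(-1,3)
  P=X[(abs(X[:,0]-.454)<.06)&(abs(X[:,1]+.01)<.06)&(X[:,2]>.093)&(X[:,2]<.103)]
  print(len(P),cv2.minAreaRect((P[:,:2]*1000).astype(np.float32)))
cv2.imwrite('pics/s3.png',cv2.resize(p['image'][200:360,220:420],(750,600)))"
```

```text
10.0 [ 0.45405783 -0.01100538  0.14159255] [-3.14154031e+00 -8.55615903e-04  2.69325494e+00] [0.11249945 1.27478226 7.75154945] [ 0.27112756 -0.20078747 -0.0483123 ] [-0.65807929 -0.00774079  0.59049896  2.06913857  0.00446052  1.07965832
  1.05275755]
273 ((454.78125, 4.4635009765625), (78.6467056274414, 46.529598236083984), 5.029058933258057)
445 ((436.822998046875, -10.091716766357422), (42.82126235961914, 78.6944351196289), 3.5964314937591553)
```

View pics/s3.png

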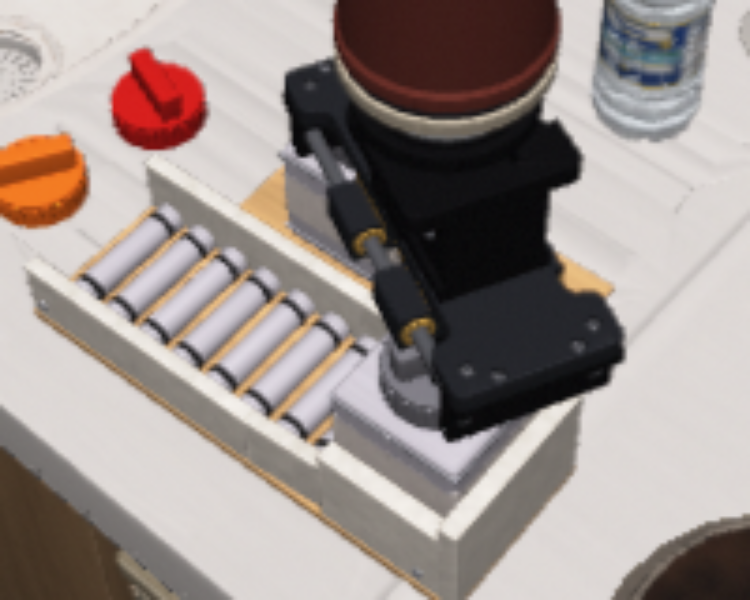

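The tin at (430,430) is still square in the bay and the gripper and cap have turned clockwise about 0.48 rad. I'll carry on to about 1.15.

Request:
{"method": "jog_arm", "body": {
  "increments": [
    [[0.5,0,0,0,0,0,0.08],[0.5,0,0,0,0,0,0.16],[0.5,0,0,0,0,0,0.24],[0.5,0,0,0,0,0,0.32],[0.5,0,0,0,0,0,0.4],[0.5,0,0,0,0,0,0.48],[0.5,0,0,0,0,0,0.56],[0.5,0,0,0,0,0,0.64],[0.5,0,0,0,0,0,0.67],[0.5,0,0,0,0,0,0.67]]
  ]
}}

```text
time: 11.35
tcp_pos: [0.454, -0.0112, 0.1416]
orientation: [-3.141, -0.001, 2.024]
contact_force: [0.2, 0.3, 8.1]
grip_width: 0.0132
grip_force: 30.0
```

Request:
{"method": "jog_arm", "body": {
  "increments": [
    [[0.5,0,0,-0.1,0,0,0],[0.5,0,0,-0.2,0,0,0],[0.5,0,0,-0.3,0,0,0],[0.5,0,0,-0.4,0,0,0],[0.5,0,0,-0.4,0,0,0]]
  ]
}}

```text
time: 11.98
tcp_pos: [0.4542, -0.0114, 0.1455]
orientation: [-3.141, -0.0, 2.024]
contact_force: [-0.6, 0.8, -0.9]
grip_width: 0.0135
grip_force: 30.0
```

```bash
python3 -c "
from h import *
o=bot.get_obs();print(o['time'],o['tcp_pos'],o['orientation'],o['contact_force'],o['torque'],o['grip_width'])"
```

```text
11.975 [ 0.45417632 -0.01142148  0.14552318] [-3.14108605e+00 -8.88034312e-05  2.02370429e+00] [-0.57498797  0.7740653  -0.9104511 ] [ 0.07110146 -0.03615928  0.02631947] 0.013481742219158372
```

Lifting 4 mm shows only about -1 N, so the cap is free (play is only 1.5 mm). Lifting straight up to about 10 cm.

Request:
{"method": "jog_arm", "body": {
  "increments": [
    [[0.5,0,0,-0.4,0,0,0],[0.5,0,0,-0.9,0,0,0],[0.5,0,0,-1.5,0,0,0],[0.5,0,0,-2.2,0,0,0],[0.5,0,0,-3,0,0,0],[0.5,0,0,-4,0,0,0],[0.5,0,0,-5,0,0,0],[0.5,0,0,-6,0,0,0],[0.5,0,0,-7,0,0,0],[0.5,0,0,-7.8,0,0,0],[0.5,0,0,-8,0,0,0],[0.5,0,0,-8,0,0,0]]
  ]
}}

```text
time: 13.48
tcp_pos: [0.4543, -0.0113, 0.2255]
orientation: [-3.141, -0.0, 2.024]
contact_force: [-0.5, -0.1, -0.1]
grip_width: 0.0139
grip_force: 30.0
```

Request:
{"method": "jog_arm", "body": {
  "increments": [
    [[0.5,0,0,0,0,0,0],[0.5,0,0,0,0,0,0],[0.5,0,0,0,0,0,0]]
  ]
}}

```text
time: 13.85
tcp_pos: [0.4543, -0.0114, 0.2254]
orientation: [-3.141, 0.0, 2.024]
contact_force: [0.4, -0.4, -0.2]
grip_width: 0.0136
grip_force: 30.0
```

```bash
python3 -c "
from h import *
o=bot.get_obs();print(o['time'],o['tcp_pos'],o['contact_force'],o['grip_width'])
for n in('top','side'):
  p=bot.get_image(n); X=cloud(p).reshape(-1,3)
  P=X[(abs(X[:,0]-.454)<.06)&(abs(X[:,1]+.01)<.06)&(X[:,2]>.093)&(X[:,2]<.103)]
  print(len(P),cv2.minAreaRect((P[:,:2]*1000).astype(np.float32)))
cv2.imwrite('pics/s4.png',cv2.resize(p['image'][180:360,200:420],(733,600)))"
```

```text
13.85 [ 0.45432494 -0.0113611   0.22541936] [ 0.40743034 -0.41856801 -0.23112185] 0.01363394940049456
452 ((454.7887268066406, 7.885282516479492), (78.77374267578125, 40.17192459106445), 5.5104146003723145)
1169 ((454.2588195800781, -9.796310424804688), (78.29207611083984, 76.88399505615234), 1.7751357555389404)
```

View pics/s4.png

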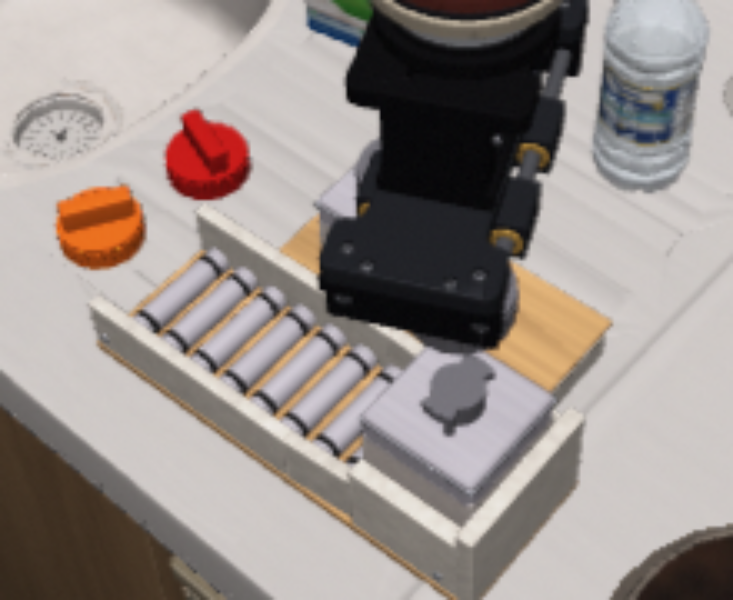

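The tin at (460,430) is home with its bare neck showing at (458,390). The cap is in the gripper at (470,335), and the other tin is still on the shelf. The tin measures (0.4543, -0.0098) against home at (0.4546, -0.0105).

```bash
python3 -c "
from station import bot
print(bot.job_done())"
```

```text
the job is handed in; nothing more can be done
None
```

The job is handed in: the roller tin is home in the bay, its cap loosened clockwise, and the cap is held still in the gripper about 8 cm above where it sat, with the other tin still on the shelf.

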